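Lock the cover plate with a quarter-turn T-toggle

ROBOT

A 6-joint arm with a two-finger parallel gripper is mounted at the origin on the work surface. World frame = base frame: x ahead of the robot, y to its left, z up, the work surface at z = 0. Lengths are in m, angles in degrees, forces in N, time in s.
With the tool pointing down it reaches from about 0.275 to 0.775 m from the base axis. Payload 14.6 kg.
Tool frame: the origin (TCP) lies on the centre line of the jaws, within the pads' length; the fingertips stand 19 mm ahead of it and the grasp point (between the pads) is the TCP (tip_extent is the distance from the TCP to the fingertips, in m); z points along the fingers, y is the line along which they close (so a half turn about z gives the same grasp; the last joint's range is limited). The gripper opens to 85 mm and grips with 20 to 120 N. Pads are 22 mm wide; open, the fingers measure 114 mm over their backs; the gripper's body (76 mm by 85 mm) begins 54 mm behind the grasp point. The pads swing forward as they close: fully open they stand 13 mm farther back than shut.
Start: joints at [-85.56, 15.075, -2.767, 72.158, 0, 81.102], TCP at [0.121, -0.511, 0.25] pointing down, gripper open.
Joint ranges: [-151.79, 151.79], [-50.71, 97.33], [-67.44, 78.34], [-121.81, 120.89], [-77.56, 73.72], [-180, 180]. Speed limits (degrees/s): [108.29, 108.29, 147.25, 159.86, 180, 180].

INTERFACE

Orientations are given as [roll, pitch, yaw] about the fixed x, y, z axes, in that order (R = Rz(yaw) Ry(pitch) Rx(roll)).
In Python, from cell import observe, get_image, camera_params, hand_in, tip_extent gives the robot as it stands. The module is installed in compiled form; this text tells all that it offers.
- The arm moves only by the tool servo_tool, never from a script. Its argument "steps" is a list of rows, each an object with "dr": the turn, a rotation vector about the tool's x, y, z in degrees, a list of three; "translation": the shift along the tool's x, y, z in m, a list of three; "jaw": the finger opening in m, from 0 to 0.0854. A call has 1 to 5 rows; each row shifts and turns the commanded pose from where the row before left it, along the tool's axes as they then stand; what a row does not reach is not made up. A row lasts 1/8 s, in which the tool goes at most 62.5 mm and 10.7 degrees, less where a joint would pass 70% of its speed; a pose out of reach is approached as far as the arm can. A call with a gripper value outside its range is refused whole. The fingers move at their own pace and stop on an object; "force" is the grip in N (left out, the last holds). Time passes only in rows, so rows that do not move let the fingers close. It gives the time, the measured TCP pose, the force, the opening and the grip force at its end, in the units of the state.
- observe(): the state, without advancing time (a new reading comes with each control period).
- get_image(name): name is "side" or "top" or "wrist"; returns the picture (480x640x3 uint8, red, green, blue); there is no depth.
- camera_params(name): a dict with "fx", "fy", "cx", "cy" (pixels), "extrinsics" (4x4, takes a point from world to camera coordinates). Camera axes: x right, y up, looking along -z (the intrinsics and any distortion apply to the point x, -y, -z); pixel columns grow to the right and rows downward; lengths in m; the calibration is good to about 2 mm. A picture is of the moment at which its call begins: read the wrist's pose just before it. camera_params takes no time and is no camera call; for the wrist camera it gives the pose at the moment of the call.
- hand_in(): hands the job in; it is judged then, once.
The state is a dict: "time_s": time; "q": joint angles; "qd": joint speeds; "tau": joint torques, N m; "eef_pos": TCP position; "tcp_rot": TCP orientation; "wrist_force": force on the tool from outside, world axes, zero at the start; "moment": the same for the moment, N m; "finger_gap": finger opening in m; "finger_force": force on a finger pad.
Only numpy, scipy, OpenCV 4.12 (cv2) and the standard library are available. Lean on these libraries where they do the work, as an engineer would, in place of code of your own. Each camera call takes 0.05 s, during which the arm holds its last target. There are 200 camera calls.

TASK

On the TV repair bench, lock the cover plate of the sloping service stand: take the T-toggle fastener out of its holder block, pass its crossbar down through the slot in the sloping plate until the collar is seated on the plate, then give it a quarter turn so that the crossbar lies across the slot underneath, and let go. Leave the meter, the jar and the reel where they are.

Things in the scene. Friction and masses are not known exactly. Their poses are not given: they have to be found in the camera images.
- toggle: loose T-toggle, 160 g, 82 mm long, upright in the holder, collar on the block's top. Origin on its axis at the underside of the steel collar (44 mm diameter, z 0 to 6 mm); z points to the handle. Black flat wing handle: 60 mm along y, 14 mm thick along x, z 6 to 56 mm. Below the collar a 12 mm round shank, then the crossbar. Half-turn symmetric about z
- crossbar (a point): centre of the toggle's steel crossbar at its foot, on the axis 20 mm below the toggle's origin; the bar is 50 mm along the toggle's y (parallel to the handle), 14 mm wide along x, 12 mm high (toggle z -26 to -14 mm). Axes as the toggle's
- holder: fixed grey block 56 x 92 x 45 mm (x, y, z); pocket 22 x 62 mm (x, y), 35 mm deep, open at the top, in which the toggle's crossbar hangs loosely. Origin at the centre of its underside on the bench, z up. Left or right of the stand
- plate: fixed steel plate 10 mm thick on the dark service stand, sloping 28 degrees. Origin: centre of the slot's mouth on the upper face, 95 mm above the bench. z: outward normal, leaning to the robot and its right; x up the slope; y level, along the slot. Slot right through, 60 mm along y, 20 mm along x. Spans x -70 to 110, y -90 to 90 mm; board parts 25 mm high beyond x = 74 mm
- slot_exit (a point): centre of the slot on the plate's underside, 10 mm below the plate's origin along its normal; axes as the plate's. Beneath it is free space for 55 mm or more along the normal. Once through, the toggle has 4 mm of lift between collar and crossbar and turns freely either way
- meter: bystander: loose grey hand-held multimeter lying flat, 85 x 160 x 36 mm with a 10 mm high dial; origin at the centre of its underside. On the other side of the stand from the holder
- jar: bystander: loose green jar with a white lid, 64 mm diameter, 75 mm high, beyond the stand; origin at the centre of its underside
- reel: bystander: loose reel of solder standing on its flange, 60 mm diameter, 50 mm high, beyond the stand; origin at the centre of its underside
Not all that is in view belongs to the job. Leave any orange or red look-alike of the toggle alone.

How it is judged:
By the outcome, as a careful person would: the job done as asked, in the order asked, and still so for the second after the job is handed in, with the robot touching nothing.
It also fails if it takes over 45 s, if anything falls off the work surface, if the arm or the gripper's body presses on something with over 40 N, if the wrist force passes 120 N, or if a joint passes its speed limit or range.

## Working session

There is one attempt and no reset: what is moved stays moved. The work goes in short steps, Python scripts to look and compute and a tool call to move; the robot and the scene stay as the last step left them, time stands still between calls to the robot, and variables do not carry over. Pictures are saved under pics/ and viewed, at most 10 in all, crops included, and the job is handed in when it is done.

Besides the shell and the picture viewer there is one more tool, called after "Request:" as name(argument=value, ...), one argument or row to a line, values as JSON. servo_tool: Moves the arm, as the interface text tells. Its arguments: {"type":"object","properties":{"steps":{"type":"array","items":{"type":"object","properties":{"dr":{"type":"array","items":{"type":"number"}},"translation":{"type":"array","items":{"type":"number"}},"jaw":{"type":"number"}}}},"force":{"type":"number"}},"required":["steps"]}

```bash
mkdir -p pics; python3 - <<'E'
from cell import *
import cv2,numpy as np
s=observe();print({k:np.round(v,3).tolist() for k,v in s.items()}, tip_extent if not callable(tip_extent) else tip_extent())
for n in("top","side"):
    p=camera_params(n);print(n,{k:np.round(v,4).tolist() for k,v in p.items()})
    cv2.imwrite(f"pics/{n}0.png",get_image(n)[:,:,::-1])
E
```

```text
{'time_s': 0.0, 'q': [-85.56, 15.098, -2.802, 72.158, -0.0, 81.104], 'qd': [0.028, -0.015, 0.059, 0.024, -0.033, -0.018], 'tau': [-0.001, -63.762, 38.457, 0.014, 0.0, 0.0], 'eef_pos': [0.121, -0.511, 0.25], 'tcp_rot': [-179.942, -0.009, 13.336], 'wrist_force': [0.356, 0.705, -0.039], 'moment': [-0.036, -0.003, 0.01], 'finger_force': 0.0, 'finger_gap': 0.085} 0.019
top {'fx': 447.9038, 'fy': 447.9038, 'cx': 319.0401, 'cy': 243.2095, 'extrinsics': [[0.0222, -0.9995, -0.0229, 0.0048], [0.9896, 0.0187, 0.1426, -0.5463], [-0.1421, -0.0259, 0.9895, -0.8064], [0.0, 0.0, 0.0, 1.0]]}
side {'fx': 608.8882, 'fy': 608.8882, 'cx': 317.599, 'cy': 238.3796, 'extrinsics': [[-0.9966, -0.0817, -0.0061, 0.5724], [0.0413, -0.5651, 0.824, -0.0833], [-0.0708, 0.821, 0.5665, -1.3052], [0.0, 0.0, 0.0, 1.0]]}
```

View pics/top0.png

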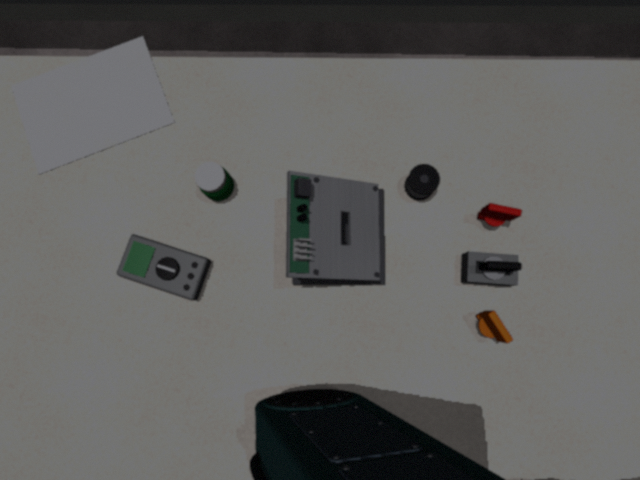

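View pics/side0.png

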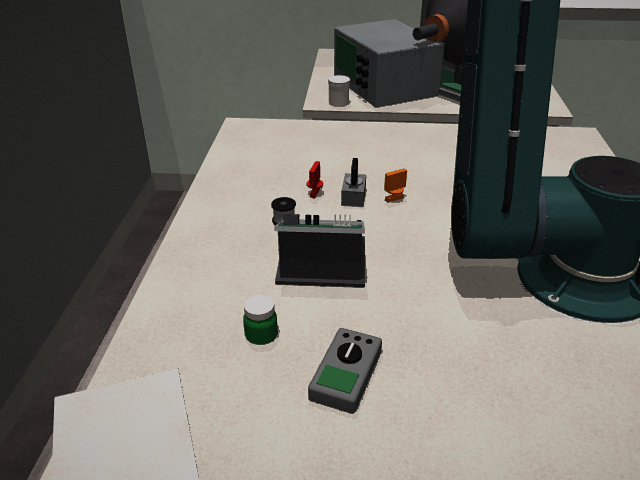

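The black toggle in its grey block is at top px (490,268). The look-alikes are red (498,214) and orange (493,326). The black one fits because it stands in the block and isn't red or orange. The slot is at (345,228), the meter at (165,268), the jar at (215,182) and the reel at (423,181).

```bash
cat > h.py <<'E'
import numpy as np,cv2
from cell import *
from scipy.spatial.transform import Rotation as R
def ray(p,uv):
    E=np.array(p["extrinsics"]);d=np.array([(uv[0]-p["cx"])/p["fx"],-(uv[1]-p["cy"])/p["fy"],-1.])
    return -E[:3,:3].T@E[:3,3], E[:3,:3].T@d
def onz(p,uv,z):
    c,d=ray(p,uv);return c+d*(z-c[2])/d[2]
def onplane(p,uv,o,n):
    c,d=ray(p,uv);return c+d*((o-c)@n)/(d@n)
def proj(p,X):
    E=np.array(p["extrinsics"]);x=E[:3,:3]@X+E[:3,3]
    return np.array([p["cx"]+p["fx"]*x[0]/-x[2],p["cy"]-p["fy"]*x[1]/-x[2]])
def tri(r):
    A=sum(np.eye(3)-np.outer(d,d)/(d@d) for c,d in r);b=sum((np.eye(3)-np.outer(d,d)/(d@d))@c for c,d in r)
    return np.linalg.solve(A,b)
E
python3 - <<'E'
from h import *
t=camera_params("top");im=cv2.imread("pics/top0.png")
g=cv2.cvtColor(im,6)
a=g[195:262,325:365];m=(a<60).astype(np.uint8)
n,l,st,ce=cv2.connectedComponentsWithStats(m);print(st[1:],ce[1:]+[325,195])
i=1+st[1:,4].argmax();c=cv2.findContours((l==i).astype(np.uint8),0,2)[0][0]+[325,195];print(cv2.minAreaRect(c))
print("slot",onz(t,ce[i]+[325,195],.095))
for uv in[(345,212),(345,245),(288,172),(383,188),(287,278),(383,284)]:print(uv,onz(t,uv,.095).round(3))
for uv in[(462,253),(520,253),(518,287),(462,284)]:print("holder",onz(t,uv,.045).round(3))
for uv in[(478,266),(521,266)]:print("handle",onz(t,uv,.1).round(3))
cv2.imwrite("pics/c1.png",np.hstack([cv2.resize(np.clip(im[190:350,440:540]*2.,0,255).astype(np.uint8),None,fx=3.5,fy=3.5),cv2.resize(np.clip(im[160:320,275:400]*2.,0,255).astype(np.uint8),None,fx=3.5,fy=3.5)]))
p=camera_params("wrist");T=np.array(p["extrinsics"]);s=observe();Rt=R.from_euler("xyz",s["tcp_rot"],True).as_matrix()
print(p["fx"],"wrist cam in tool",(Rt.T@(-T[:3,:3].T@T[:3,3]-s["eef_pos"])).round(3),"\n",(T[:3,:3]@Rt).round(3), "tool axes\n",Rt.round(3))
E
```

```text
[[ 15  16  10  35 325]] [[344.68923077 227.92307692]]
((344.5, 228.0), (34.0, 9.0), 90.0)
slot [ 0.56619116 -0.0302425   0.095     ]
(345, 212) [ 0.595 -0.03   0.095]
(345, 245) [ 0.536 -0.031  0.095]
(288, 172) [0.667 0.073 0.095]
(383, 188) [ 0.64  -0.098  0.095]
(287, 278) [0.476 0.069 0.095]
(383, 284) [ 0.469 -0.098  0.095]
holder [ 0.532 -0.25   0.045]
holder [ 0.534 -0.356  0.045]
holder [ 0.471 -0.35   0.045]
holder [ 0.474 -0.249  0.045]
handle [ 0.503 -0.261  0.1  ]
handle [ 0.504 -0.334  0.1  ]
400.43934231771755 wrist cam in tool [ 0.08   0.001 -0.123] 
 [[-0.     1.    -0.   ]
 [ 0.95   0.     0.313]
 [ 0.313 -0.    -0.95 ]] tool axes
 [[ 0.973  0.231 -0.   ]
 [ 0.231 -0.973  0.001]
 [ 0.    -0.001 -1.   ]]
```

View pics/c1.png

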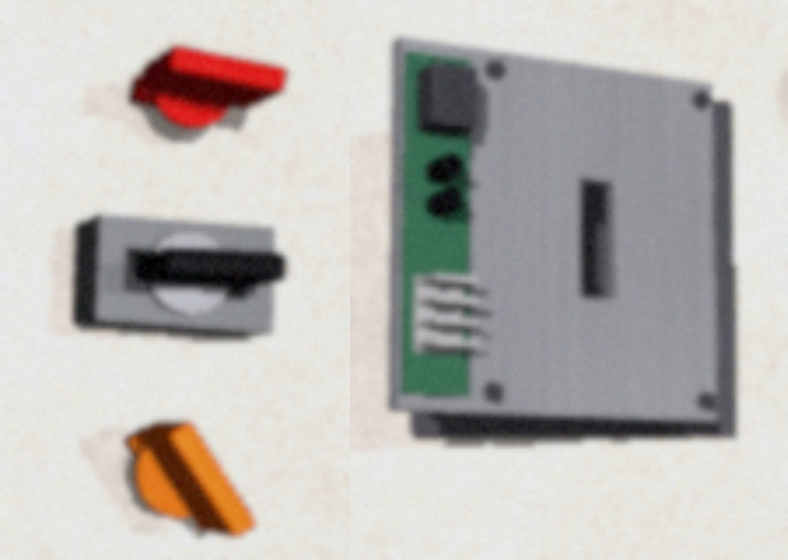

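The crop confirms it: the black wing handle with the steel collar sits in the grey block, between the red and orange decoys. I'll move above it for a close look.

Request:
servo_tool(
  steps=[
    {"translation": [0.042,-0.0117,0]},
    {"translation": [0.042,-0.0117,0]},
    {"translation": [0.042,-0.0117,0]},
    {"translation": [0.042,-0.0117,0]},
    {"translation": [0.042,-0.0117,0]},
  ],
)

```text
invalid input
```

Request:
servo_tool(
  steps=[
    {"translation": [0.042,-0.0117,0]},
    {"translation": [0.042,-0.0117,0]},
    {"translation": [0.042,-0.0117,0]},
    {"translation": [0.042,-0.0117,0]},
    {"translation": [0.042,-0.0117,0]},
  ],
)

```text
invalid input
```

Request:
servo_tool(
  steps=[
    {"dr": [0,0,-9.6]},
    {"dr": [0,0,-9.6]},
    {"dr": [0,0,-9.6]},
    {"dr": [0,0,-9.6]},
    {"dr": [0,0,-9.6]},
  ],
)

```text
invalid input
```

Request:
servo_tool(
  steps=[
    {"dr": [0,0,-9.6]},
    {"dr": [0,0,-9.6]},
    {"dr": [0,0,-9.6],"translation": [0,0,0.03]},
    {"jaw": 0.06},
    {},
  ],
)

```text
invalid input
```

```bash
python3 - <<'E'
from h import *
import pickle
s=observe();p=camera_params("wrist");im=get_image("wrist")[:,:,::-1]
pickle.dump((s,p),open("w1.pkl","wb"));cv2.imwrite("pics/w1.png",im)
print(s["time_s"],s["eef_pos"],s["tcp_rot"],s["q"])
for X in([.503,-.301,.051],[.503,-.301,.101]):print(proj(p,np.array(X)))
E
```

```text
0.1 [ 0.12110077 -0.51060566  0.24987685] [-1.79945801e+02 -8.70958168e-03  1.33386115e+01] [-8.55591462e+01  1.50961476e+01 -2.79947783e+00  7.21592689e+01
  2.21650680e-04  8.11022381e+01]
[  86.42390943 -611.99016113]
[  13.66209701 -835.06332375]
```

View pics/w1.png

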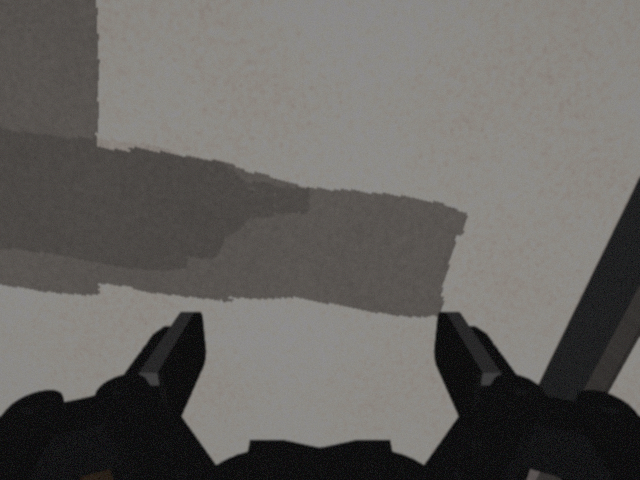

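The picture shows only bench and fingers. All the moves were refused, probably because every row needs all its fields. I'll test that with one full row.

Request:
servo_tool(
  steps=[
    {"dr": [0,0,0],"translation": [0.042,-0.0117,0],"jaw": 0.085},
    {"dr": [0,0,0],"translation": [0.042,-0.0117,0],"jaw": 0.085},
    {"dr": [0,0,0],"translation": [0.042,-0.0117,0],"jaw": 0.085},
    {"dr": [0,0,0],"translation": [0.042,-0.0117,0],"jaw": 0.085},
    {"dr": [0,0,0],"translation": [0.042,-0.0117,0],"jaw": 0.085},
  ],
)

```text
time_s: 0.78
eef_pos: [0.313, -0.4046, 0.2502]
tcp_rot: [-180.0, 0.0, 13.3]
wrist_force: [-0.1, -0.8, 0.4]
finger_gap: 0.0853
finger_force: 0.0
```

Request:
servo_tool(
  steps=[
    {"dr": [0,0,0],"translation": [0.042,-0.0117,0],"jaw": 0.06},
    {"dr": [0,0,0],"translation": [0.042,-0.0117,0],"jaw": 0.06},
    {"dr": [0,0,0],"translation": [0.042,-0.0117,0],"jaw": 0.06},
    {"dr": [0,0,0],"translation": [0.042,-0.0117,0],"jaw": 0.06},
    {"dr": [0,0,0],"translation": [0.042,-0.0117,0],"jaw": 0.06},
  ],
)

```text
time_s: 1.4
eef_pos: [0.5039, -0.2992, 0.2501]
tcp_rot: [-180.0, 0.0, 13.3]
wrist_force: [0.8, -0.2, 0.4]
finger_gap: 0.0602
finger_force: 0.0
```

Request:
servo_tool(
  steps=[
    {"dr": [0,0,-9.6],"translation": [0,0,0],"jaw": 0.06},
    {"dr": [0,0,-9.6],"translation": [0,0,0],"jaw": 0.06},
    {"dr": [0,0,-9.6],"translation": [0,0,0],"jaw": 0.06},
    {"dr": [0,0,-9.6],"translation": [0,0,0],"jaw": 0.06},
    {"dr": [0,0,-9.6],"translation": [0,0,0],"jaw": 0.06},
  ],
)

```text
time_s: 2.02
eef_pos: [0.5027, -0.3, 0.25]
tcp_rot: [-180.0, -0.0, 61.7]
wrist_force: [-0.5, 0.6, -0.6]
finger_gap: 0.06
finger_force: 0.0
```

Request:
servo_tool(
  steps=[
    {"dr": [0,0,-9.6],"translation": [0,0,0.01],"jaw": 0.06},
    {"dr": [0,0,-9.6],"translation": [0,0,0.01],"jaw": 0.06},
    {"dr": [0,0,-9.6],"translation": [0,0,0.01],"jaw": 0.06},
    {"dr": [0,0,0],"translation": [0,0,0],"jaw": 0.06},
    {"dr": [0,0,0],"translation": [0,0,0],"jaw": 0.06},
  ],
)

```text
time_s: 2.65
eef_pos: [0.5028, -0.3002, 0.2206]
tcp_rot: [180.0, 0.0, 89.9]
wrist_force: [-0.9, -0.2, 0.1]
finger_gap: 0.0601
finger_force: 0.0
```

```bash
python3 - <<'E'
from h import *
import pickle
s=observe();p=camera_params("wrist");im=get_image("wrist")[:,:,::-1]
pickle.dump((s,p),open("w2.pkl","wb"));cv2.imwrite("pics/w2.png",im)
print(s["time_s"],s["eef_pos"],s["tcp_rot"],s["q"])
for X in([.503,-.301,.051],[.503,-.301,.101]):print(proj(p,np.array(X)))
E
```

```text
2.65 [ 0.50284744 -0.30017023  0.22056849] [1.79993600e+02 6.65122947e-03 8.99230644e+01] [-3.88041911e+01  2.16069180e+01  2.38051332e+00  7.07644411e+01
 -1.18473209e-03  5.12727440e+01]
[319.58037181 216.00324316]
[319.57187167 236.78392183]
```

View pics/w2.png

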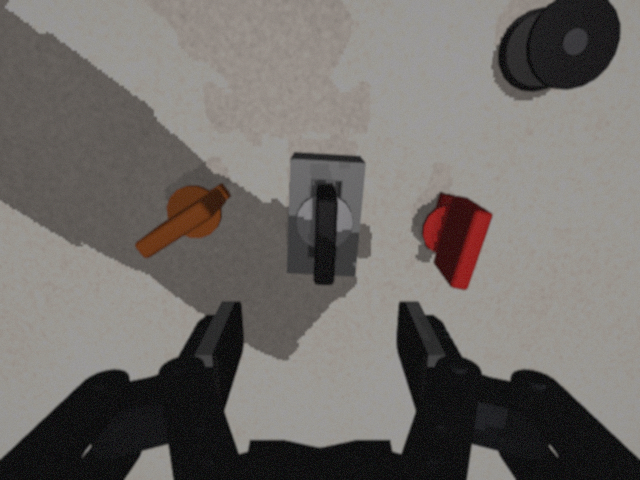

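The wrist view shows the toggle handle at px (325,234), nearly aligned with the tool, its collar at (325,221), orange at (190,215) and red at (460,240). Now I'll measure the handle.

```bash
python3 - <<'E'
from h import *
import pickle
s,p=pickle.load(open("w2.pkl","rb"));g=cv2.cvtColor(cv2.imread("pics/w2.png"),6)
x0,y0=300,200;a=g[y0:290,x0:355]
print(np.array2string(g[215:285:12,300:350:2]))
for r in range(205,285,8):
    c=np.where(g[r,305:345]<45)[0]+305;print(r,c.min(),c.max(),c.mean())
print(g[170:292:4,325])
for uv in((325,187),(325,283),(319.5,283),(330,283)):print(uv,onz(p,uv,.101).round(4),onz(p,uv,.051).round(4))
print(onz(p,(325,221),.051))
E
```

```text
[[124 127 126 130 132 125  90  62  30  18  34  37  41  34  38  36  33  28
   58 121 129 131 128 129 129]
 [ 78  82  76  77  76  71  66  57  32  25  24  40  29  35  33  34  24  29
   73 125 130 128 130 125 127]
 [ 61  73  77  79  75  63  64  43  24  27  18  17  21  15  17  26  31  29
   58  73  74  78  69  67  63]
 [ 57  60  63  63  46  31  30  21  13  21  30  25  23  24  15  23  19  25
   45  58  60  60  58  58  63]
 [ 62  64  59  53  57  61  56  37  13  30  23  13  17  14  10  24   9  36
   57  64  60  56  63  57  56]
 [ 96  92  90  92  91  94  83  37  14  20  20  16  20  10  28  15  22  51
   70  74  71  69  67  65  63]]
205 316 336 326.0
213 316 335 325.5
221 315 335 325.0
229 315 335 325.0
237 315 335 325.0
245 314 335 324.5
253 308 335 321.5
261 315 334 324.5
269 314 334 324.0
277 315 333 324.0
[99 97 93 60 13  9 13 13 33 36 40 32 35 33 32 29 36  9 24 31 13 18 24  9
 13 24 14 25 23 93 92]
(325, 187) [ 0.5064 -0.2688  0.101 ] [ 0.507  -0.2788  0.051 ]
(325, 283) [ 0.5066 -0.3334  0.101 ] [ 0.5073 -0.3566  0.051 ]
(319.5, 283) [ 0.5029 -0.3334  0.101 ] [ 0.5028 -0.3566  0.051 ]
(330, 283) [ 0.5099 -0.3334  0.101 ] [ 0.5113 -0.3566  0.051 ]
[ 0.50711791 -0.30494536  0.051     ]
```

Request:
servo_tool(
  steps=[
    {"dr": [0,0,1.5],"translation": [-0.002,0.004,0.03],"jaw": 0.06},
    {"dr": [0,0,0],"translation": [0,0,0.03],"jaw": 0.06},
    {"dr": [0,0,0],"translation": [0,0,0.03],"jaw": 0.06},
    {"dr": [0,0,0],"translation": [0,0,0.03],"jaw": 0.06},
    {"dr": [0,0,0],"translation": [0,0,0.022],"jaw": 0.06},
  ],
)

```text
time_s: 3.32
eef_pos: [0.5067, -0.3021, 0.0774]
tcp_rot: [-180.0, -0.0, 88.5]
wrist_force: [-0.2, 0.7, 0.4]
finger_gap: 0.0599
finger_force: 0.0
```

Request:
servo_tool(
  steps=[
    {"dr": [0,0,0],"translation": [0,0,0],"jaw": 0.03},
    {"dr": [0,0,0],"translation": [0,0,0],"jaw": 0.0},
    {"dr": [0,0,0],"translation": [0,0,0],"jaw": 0.0},
    {"dr": [0,0,0],"translation": [0,0,0],"jaw": 0.0},
    {"dr": [0,0,0],"translation": [0,0,0],"jaw": 0.0},
  ],
  force=60,
)

```text
time_s: 3.95
eef_pos: [0.5074, -0.3026, 0.0796]
tcp_rot: [179.9, 0.1, 88.6]
wrist_force: [0.6, 0.1, 6.5]
finger_gap: 0.0136
finger_force: 58.9
```

Request:
servo_tool(
  steps=[
    {"dr": [0,0,0],"translation": [0,0,-0.02],"jaw": 0.0},
    {"dr": [0,0,0],"translation": [0,0,-0.04],"jaw": 0.0},
    {"dr": [0,0,0],"translation": [0,0,-0.05],"jaw": 0.0},
    {"dr": [0,0,0],"translation": [0,0,-0.05],"jaw": 0.0},
    {"dr": [0,0,0],"translation": [0,0,-0.04],"jaw": 0.0},
  ],
)

```text
time_s: 4.58
eef_pos: [0.5068, -0.302, 0.281]
tcp_rot: [179.9, 0.1, 88.6]
wrist_force: [1.1, 0.5, -1.6]
finger_gap: 0.0132
finger_force: 58.8
```

Request:
servo_tool(
  steps=[
    {"dr": [0,0,0],"translation": [0.046,0.022,0],"jaw": 0.0},
    {"dr": [0,0,0],"translation": [0.046,0.022,0],"jaw": 0.0},
    {"dr": [0,0,0],"translation": [0.046,0.022,0],"jaw": 0.0},
    {"dr": [0,0,0],"translation": [0.046,0.022,0],"jaw": 0.0},
    {"dr": [0,0,0],"translation": [0.046,0.022,0],"jaw": 0.0},
  ],
)

```text
time_s: 5.2
eef_pos: [0.6227, -0.0731, 0.2789]
tcp_rot: [180.0, 0.0, 88.6]
wrist_force: [0.4, -1.1, -2.3]
finger_gap: 0.0135
finger_force: 58.9
```

Request:
servo_tool(
  steps=[
    {"dr": [0,0,0],"translation": [0.046,0.022,0],"jaw": 0.0},
    {"dr": [0,0,-10.16],"translation": [0,0,0],"jaw": 0.0},
    {"dr": [0,0,-10.16],"translation": [0,0,0],"jaw": 0.0},
    {"dr": [0,0,-10.16],"translation": [0,0,0],"jaw": 0.0},
    {"dr": [0,0,-10.16],"translation": [0,0,0],"jaw": 0.0},
  ],
)

```text
time_s: 5.82
eef_pos: [0.6452, -0.0292, 0.2787]
tcp_rot: [180.0, 0.0, 129.6]
wrist_force: [0.4, -0.6, -2.1]
finger_gap: 0.0137
finger_force: 59.1
```

Request:
servo_tool(
  steps=[
    {"dr": [0,0,-10.16],"translation": [0,0,0],"jaw": 0.0},
    {"dr": [0,0,-10.16],"translation": [0,0,0],"jaw": 0.0},
    {"dr": [0,0,-10.16],"translation": [0,0,0],"jaw": 0.0},
    {"dr": [0,0,-10.16],"translation": [0,0,0],"jaw": 0.0},
    {"dr": [0,0,-10.16],"translation": [0,0,0],"jaw": 0.0},
  ],
)

```text
time_s: 6.45
eef_pos: [0.6452, -0.0293, 0.2787]
tcp_rot: [-180.0, 0.0, -179.6]
wrist_force: [-0.3, -0.5, -2.2]
finger_gap: 0.0135
finger_force: 59.1
```

Request:
servo_tool(
  steps=[
    {"dr": [0,0,0],"translation": [0,0,0],"jaw": 0.0},
    {"dr": [0,0,0],"translation": [0,0,0],"jaw": 0.0},
  ],
)

```text
time_s: 6.7
eef_pos: [0.6453, -0.0293, 0.2785]
tcp_rot: [-180.0, 0.0, 179.8]
wrist_force: [-0.1, -0.5, -2.8]
finger_gap: 0.0135
finger_force: 59.1
```

```bash
python3 - <<'E'
from h import *
import pickle
s=observe();p=camera_params("wrist");im=get_image("wrist")[:,:,::-1]
pickle.dump((s,p),open("w3.pkl","wb"));cv2.imwrite("pics/w3.png",im)
print(s["time_s"],s["eef_pos"],s["tcp_rot"],s["q"],s["finger_gap"])
print(proj(p,np.array([.566,-.03,.095])))
E
```

```text
6.7 [ 0.64528796 -0.0293276   0.27851124] [-1.79998741e+02  1.40000561e-02  1.79839258e+02] [-9.82419874e+00  2.74066767e+01  2.08997502e+01  8.34790607e+01
  1.10868147e-03 -9.66345632e+00] 0.013535519665619828
[319.24177174 105.37041156]
```

View pics/w3.png

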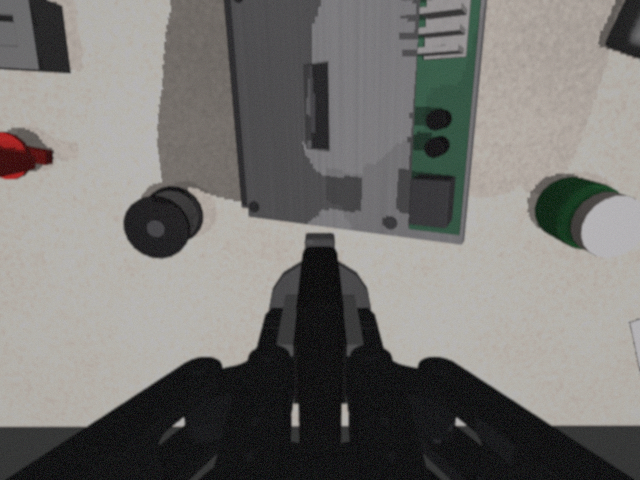

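The slot is at px cols 304-329, rows 62-150, with centre about (316,106). The plate's low edge runs (228,0)-(246,207) and its high edge about (485,0)-(463,240). The toggle is held straight. Next: line fits for the plate yaw and slot centre.

```bash
python3 - <<'E'
from h import *
import pickle
s,p=pickle.load(open("w3.pkl","rb"));im=cv2.imread("pics/w3.png");g=cv2.GaussianBlur(cv2.cvtColor(im,6),(3,3),0).astype(float)
def edge(rows,c0,c1,sgn):
    pts=[]
    for r in rows:
        d=np.diff(g[r,c0:c1])*sgn;i=d.argmax();w=d[max(i-1,0):i+2].clip(0);pts.append((c0+max(i-1,0)+(w*np.arange(len(w))).sum()/w.sum()+.5,r))
    pts=np.array(pts);k=np.ones(len(pts),bool)
    for _ in range(4):
        f=np.polyfit(pts[k,1],pts[k,0],1);e=abs(np.polyval(f,pts[:,1])-pts[:,0]);k=e<max(1,2*np.median(e))
    print(f.round(4),k.sum(),len(k));return lambda r:(np.polyval(f,r),r)
for nm,a,z in(("slotR",(range(68,146,3),320,336,1),.0997),("slotL",(range(68,146,3),296,312,-1),.0903),("low",(range(10,190,5),215,262,-1),.0622),("high",(range(60,220,5),455,500,1),.1466)):
    f=edge(*a);r=list(a[0]);A,B=onz(p,f(r[0]),z),onz(p,f(r[-1]),z);d=A-B
    print(nm,A.round(4),B.round(4),np.degrees(np.arctan2(d[1],d[0])).round(2))
print(g[52:76:1,312:326].mean(1).round().astype(int),g[140:160,312:326].mean(1).round().astype(int))
print(g[[80,100,120,140],296:336:2].astype(int))
for r in(62.5,149.5):print(onz(p,(316.5,r),.095))
E
```

```text
[1.620000e-02 3.264189e+02] 26 26
slotR [ 0.5412 -0.0241  0.0997] [ 0.5924 -0.0231  0.0997] -178.81
[3.8500e-02 3.0212e+02] 26 26
slotL [ 0.5404 -0.0404  0.0903] [ 0.5932 -0.0389  0.0903] -178.46
[8.640000e-02 2.233023e+02] 36 36
low [ 0.4976 -0.1014  0.0622] [ 0.6308 -0.0988  0.0622] -178.87
[-9.510000e-02  4.867673e+02] 32 32
high [0.5408 0.065  0.1466] [0.6349 0.0669 0.1466] -178.87
[120 120 120 120 120 120 120 119 115 106  91  72  54  44  42  41  41  41
  41  40  41  41  40  41] [ 40  41  41  41  41  40  41  46  61  81  99 112 119 121 121 121 121 122
 122 122]
[[ 79  79  77  75  63  61  79  75  61  43  39  41  41  42  38  44  85 119
  123 125]
 [ 79  80  79  78  68  80  90  78  68  62  43  41  41  41  39  38  76 118
  122 123]
 [ 78  79  80  78  74  61  58  64  67  62  42  41  40  39  38  40  71 113
  123 123]
 [ 78  79  81  85  81  69  73  71  47  38  40  40  40  40  40  40  64 109
  122 122]]
[ 0.53721713 -0.03184136  0.095     ]
[ 0.59759672 -0.03216924  0.095     ]
```

```bash
python3 - <<'E'
from h import *
import pickle
s,p=pickle.load(open("w3.pkl","rb"));g=cv2.cvtColor(cv2.imread("pics/w3.png"),6)
Rt=R.from_euler("xyz",s["tcp_rot"],True).as_matrix();P=lambda v:proj(p,s["eef_pos"]+Rt@np.array(v)).round(1)
o=.0346
for dx in(-.003,0,.003):print(dx,"bar end low/high",P([.025+dx,0,o+.026]),P([.025+dx,0,o+.014]),"collar top/bot",P([.022+dx,0,o-.006]),P([.022+dx,0,o]),"handle",P([.03+dx,0,o-.006]),P([.03+dx,0,o-.056]))
print(P([.022,.022,o-.006])-P([.022,-.022,o-.006]))
print(g[222:275,320].tolist());print(g[250:290,300].tolist());print("col at 290",[ (r,np.where(np.abs(np.diff(g[r,255:385].astype(int)))>12)[0]+255) for r in(240,275,290)])
E
```

```text
-0.003 bar end low/high [320.9 231.3] [321.  239.2] collar top/bot [321.1 261.9] [321.1 256.6] handle [321.1 243.4] [321.8 301.7]
0 bar end low/high [320.9 225.3] [321.  232.9] collar top/bot [321.1 255. ] [321.1 249.9] handle [321.1 236.3] [321.8 292.1]
0.003 bar end low/high [320.9 219.3] [321.  226.6] collar top/bot [321.1 248.1] [321.1 243.2] handle [321.2 229.1] [321.8 282.3]
[108.4   0. ]
[122, 120, 122, 131, 156, 175, 178, 176, 175, 171, 145, 100, 67, 48, 53, 53, 58, 65, 64, 68, 68, 75, 71, 64, 48, 23, 16, 9, 18, 10, 9, 18, 21, 9, 14, 21, 16, 24, 21, 8, 23, 19, 17, 24, 22, 21, 14, 20, 26, 9, 20, 8, 13]
[176, 177, 171, 175, 179, 176, 175, 169, 168, 166, 150, 123, 87, 57, 45, 49, 53, 59, 56, 51, 48, 46, 49, 42, 43, 39, 37, 32, 33, 30, 28, 26, 23, 26, 19, 18, 9, 25, 8, 15]
col at 290 [(240, array([303, 304, 305, 333, 334, 335])), (275, array([279, 280, 281, 298, 299, 300, 307, 308, 317, 318, 338, 339, 356,
       357, 358, 359])), (290, array([270, 271, 272, 297, 298, 299, 309, 331, 332, 333, 337, 338, 339,
       340, 341, 366, 367, 368]))]
```

```bash
python3 -c "
import cv2;i=cv2.imread('pics/w3.png');cv2.imwrite('pics/c2.png',cv2.resize((cv2.convertScaleAbs(i[215:355,240:400],alpha=1.8)),None,fx=4,fy=4))"
```

```text
(no output)
```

View pics/c2.png

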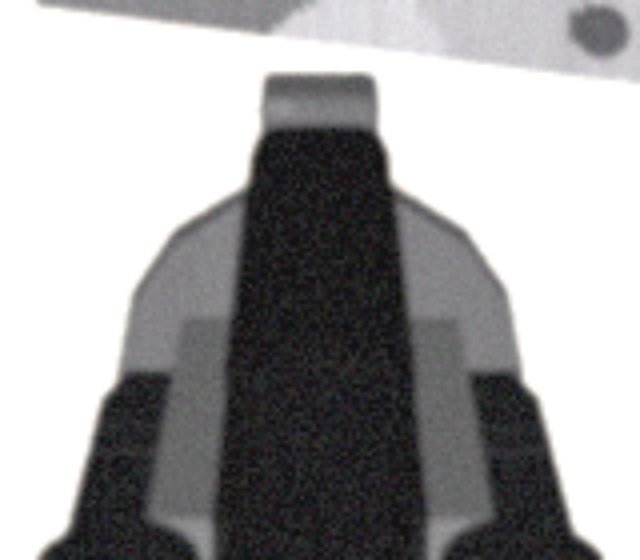

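The bar end is at px row 233.5 and the collar is centred around column 319. The toggle therefore sits about 4 mm toward tool -x in the grip. Next I'll compute the tilt and approach.

```bash
cat >> h.py <<'E'
a=np.radians(1.15);e=np.array([np.cos(a),np.sin(a),0]);c28,s28=np.cos(np.radians(28)),np.sin(np.radians(28))
px=np.array([-np.sin(a)*c28,np.cos(a)*c28,s28]);n=np.cross(e,px);slot=np.array([.5674,-.0319,.095])
Rg=np.stack([-e,px,-n],1);tt=np.array([-.004,-.0008,.0346])
def now():
    s=observe();return s,R.from_euler("xyz",s["tcp_rot"],True).as_matrix()
def rel(h):
    s,Rt=now();tgt=slot+n*h-Rg@tt
    print("t",s["time_s"],"dr",R.from_matrix(Rt.T@Rg).as_rotvec(True).round(2),"tgt",tgt.round(4),"d in goal axes",(Rg.T@(tgt-s["eef_pos"])).round(4),"toggle origin in plate(x,y,z)",(np.stack([px,e,n])@(s["eef_pos"]+Rt@tt-slot)).round(4),"F plate",(np.stack([px,e,n])@s["wrist_force"]).round(1),s["finger_gap"])
E
python3 -c "
from h import *
rel(.05);rel(.09)"
```

```text
t 6.75 dr [-28.     0.32  -1.24] tgt [ 0.5642 -0.071   0.1701] d in goal axes [ 0.0819 -0.0862  0.0769] toggle origin in plate(x,y,z) [0.07   0.0819 0.1314] F plate [-1.2 -0.6 -2.3] 0.013778632447440854
t 6.75 dr [-28.     0.32  -1.24] tgt [ 0.5646 -0.0898  0.2054] d in goal axes [ 0.0819 -0.0862  0.0369] toggle origin in plate(x,y,z) [0.07   0.0819 0.1314] F plate [-1.2 -0.6 -2.3] 0.013778632447440854
```

Request:
servo_tool(
  steps=[
    {"dr": [-9.33,0.1,-0.4],"translation": [0,0,0],"jaw": 0.0},
    {"dr": [-9.33,0.1,-0.4],"translation": [0,0,0],"jaw": 0.0},
    {"dr": [-9.33,0.1,-0.4],"translation": [0,0,0],"jaw": 0.0},
    {"dr": [0,0,0],"translation": [0.027,-0.029,0.012],"jaw": 0.0},
    {"dr": [0,0,0],"translation": [0.027,-0.029,0.012],"jaw": 0.0},
  ],
)

```text
time_s: 7.38
eef_pos: [0.5917, -0.0715, 0.2288]
tcp_rot: [152.0, -0.1, -178.8]
wrist_force: [1.2, 0.3, -2.2]
finger_gap: 0.0131
finger_force: 59.6
```

Request:
servo_tool(
  steps=[
    {"dr": [0,0,0],"translation": [0.027,-0.029,0.012],"jaw": 0.0},
    {"dr": [0,0,0],"translation": [0,0,0.02],"jaw": 0.0},
    {"dr": [0,0,0],"translation": [0,0,0.02],"jaw": 0.0},
    {"dr": [0,0,0],"translation": [0,0,0],"jaw": 0.0},
    {"dr": [0,0,0],"translation": [0,0,0],"jaw": 0.0},
  ],
)

```text
time_s: 8.0
eef_pos: [0.5656, -0.0726, 0.171]
tcp_rot: [152.0, 0.0, -178.7]
wrist_force: [0.4, 0.0, -1.5]
finger_gap: 0.0136
finger_force: 59.4
```

```bash
python3 - <<'E'
from h import *
rel(.04);p=camera_params("wrist");cv2.imwrite("pics/w4.png",get_image("wrist")[:,:,::-1])
print(observe()["q"].round(1))
for X in(-.01,.01):
  for Y in(-.03,.03):print(X,Y,proj(p,slot+px*X+e*Y).round())
cv2.imwrite("pics/s4.png",np.hstack([cv2.convertScaleAbs(cv2.imread("pics/w4.png")[:300,170:470],alpha=1.6),cv2.resize(get_image("side")[130:280,240:390,::-1],(300,300))]))
E
```

```text
t 8.0 dr [-0.04 -0.04  0.11] tgt [ 0.5641 -0.0663  0.1612] d in goal axes [0.0014 0.001  0.0116] toggle origin in plate(x,y,z) [-0.001   0.0013  0.0516] F plate [-0.7  0.4 -1.3] 0.01364144144654358
[-26.9  28.7   0.8  76.2  24.4 -31.3]
-0.01 -0.03 [303. 207.]
-0.01 0.03 [304. 307.]
0.01 -0.03 [340. 207.]
0.01 0.03 [338. 307.]
```

View pics/s4.png

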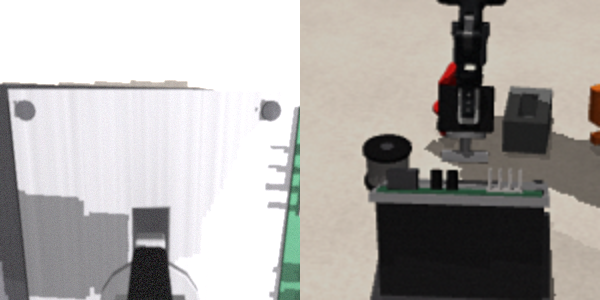

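The slot is at cols 302-340 with its end at row 207, as predicted. The bar is centred over it. Descending.

Request:
servo_tool(
  steps=[
    {"dr": [0,0,0.1],"translation": [0.0014,0.001,0.01],"jaw": 0.0},
    {"dr": [0,0,0],"translation": [0,0,0.01],"jaw": 0.0},
    {"dr": [0,0,0],"translation": [0,0,0.004],"jaw": 0.0},
    {"dr": [0,0,0],"translation": [0,0,0.004],"jaw": 0.0},
    {"dr": [0,0,0],"translation": [0,0,0.004],"jaw": 0.0},
  ],
)

```text
time_s: 8.72
eef_pos: [0.5636, -0.0564, 0.1424]
tcp_rot: [152.0, -0.0, -178.8]
wrist_force: [0.2, -0.7, -1.4]
finger_gap: 0.0135
finger_force: 59.6
```

```bash
python3 - <<'E'
from h import *
rel(0)
E
```

```text
t 8.725 dr [-0.01 -0.06  0.04] tgt [ 0.5637 -0.0475  0.1259] d in goal axes [-0.0003  0.0001  0.0187] toggle origin in plate(x,y,z) [-0.0001 -0.0004  0.0187] F plate [-1.2  0.2 -0.9] 0.013460477482561814
```

Request:
servo_tool(
  steps=[
    {"dr": [0,0,0],"translation": [0,0,0.004],"jaw": 0.0},
    {"dr": [0,0,0],"translation": [0,0,0.004],"jaw": 0.0},
    {"dr": [0,0,0],"translation": [0,0,0.004],"jaw": 0.0},
    {"dr": [0,0,0],"translation": [0,0,0.003],"jaw": 0.0},
    {"dr": [0,0,0],"translation": [0,0,0],"jaw": 0.0},
  ],
)

```text
time_s: 9.35
eef_pos: [0.5632, -0.0492, 0.1291]
tcp_rot: [152.0, -0.1, -178.8]
wrist_force: [0.7, -0.0, -2.2]
finger_gap: 0.0135
finger_force: 59.6
```

Request:
servo_tool(
  steps=[
    {"dr": [0,0,0],"translation": [0,0,0.001],"jaw": 0.0},
    {"dr": [0,0,0],"translation": [0,0,0.001],"jaw": 0.0},
    {"dr": [0,0,0],"translation": [0,0,0.001],"jaw": 0.0},
    {"dr": [0,0,0],"translation": [0,0,0],"jaw": 0.0},
  ],
)

```text
time_s: 9.85
eef_pos: [0.5633, -0.0479, 0.1266]
tcp_rot: [152.0, -0.1, -178.8]
wrist_force: [-0.5, -0.3, -2.1]
finger_gap: 0.0132
finger_force: 59.6
```

```bash
python3 - <<'E'
from h import *
rel(0)
E
```

```text
t 9.85 dr [-0.01 -0.08  0.03] tgt [ 0.5637 -0.0475  0.1259] d in goal axes [-0.0004  0.0001  0.0008] toggle origin in plate(x,y,z) [-0.0001 -0.0005  0.0008] F plate [-1.2 -0.5 -1.7] 0.013195360988307335
```

Still no contact. I'll go on until the collar seats.

Request:
servo_tool(
  steps=[
    {"dr": [0,0,0],"translation": [0,0,0.001],"jaw": 0.0},
    {"dr": [0,0,0],"translation": [0,0,0.001],"jaw": 0.0},
    {"dr": [0,0,0],"translation": [0,0,0],"jaw": 0.0},
  ],
)

```text
time_s: 10.22
eef_pos: [0.5634, -0.0477, 0.126]
tcp_rot: [152.1, 0.0, -178.8]
wrist_force: [-5.3, -7.8, 14.3]
finger_gap: 0.0132
finger_force: 62.5
```

```bash
python3 - <<'E'
from h import *
rel(0)
E
```

```text
t 10.225 dr [-0.07 -0.    0.03] tgt [ 0.5637 -0.0475  0.1259] d in goal axes [-0.0003  0.0001  0.0001] toggle origin in plate(x,y,z) [-0.0001 -0.0003  0.0001] F plate [-0.1 -5.5 16.2] 0.013197956626304068
```

Seated: height 0.1 mm, with 16 N on the collar. I'll lift about 2 mm and turn about the toggle's axis.

Request:
servo_tool(
  steps=[
    {"dr": [0,0,0],"translation": [0,0,-0.003],"jaw": 0.0},
    {"dr": [0,0,10],"translation": [-0.0002,0.0007,0],"jaw": 0.0},
    {"dr": [0,0,10],"translation": [-0.0002,0.0007,0],"jaw": 0.0},
    {"dr": [0,0,0],"translation": [0,0,0],"jaw": 0.0},
  ],
)

```text
time_s: 10.72
eef_pos: [0.5638, -0.0472, 0.1281]
tcp_rot: [153.5, -9.3, 163.5]
wrist_force: [-0.8, 0.1, -2.7]
finger_gap: 0.0133
finger_force: 59.6
```

```bash
python3 - <<'E'
from h import *
rel(0)
E
```

```text
t 10.725 dr [ -0.02  -0.08 -19.9 ] tgt [ 0.5637 -0.0475  0.1259] d in goal axes [ 0.0001 -0.0013  0.0018] toggle origin in plate(x,y,z) [ 0.     -0.0004  0.0018] F plate [-1.1 -0.8 -2.4] 0.013294267541984775
```

Lift is 1.8 mm with no contact. Continuing the turn.

Request:
servo_tool(
  steps=[
    {"dr": [0,0,10],"translation": [-0.0002,0.0007,0],"jaw": 0.0},
    {"dr": [0,0,10],"translation": [-0.0002,0.0007,0],"jaw": 0.0},
    {"dr": [0,0,10],"translation": [-0.0002,0.0007,0],"jaw": 0.0},
    {"dr": [0,0,10],"translation": [-0.0002,0.0007,0],"jaw": 0.0},
    {"dr": [0,0,0],"translation": [0,0,0],"jaw": 0.0},
  ],
)

```text
time_s: 11.35
eef_pos: [0.566, -0.0456, 0.129]
tcp_rot: [165.0, -23.9, 124.7]
wrist_force: [-0.3, 0.2, -2.1]
finger_gap: 0.0136
finger_force: 59.6
```

Request:
servo_tool(
  steps=[
    {"dr": [0,0,10],"translation": [-0.0002,0.0007,0],"jaw": 0.0},
    {"dr": [0,0,10],"translation": [-0.0002,0.0007,0],"jaw": 0.0},
    {"dr": [0,0,10],"translation": [-0.0002,0.0007,0],"jaw": 0.0},
    {"dr": [0,0,0],"translation": [0,0,0],"jaw": 0.0},
  ],
)

```text
time_s: 11.85
eef_pos: [0.5682, -0.0454, 0.129]
tcp_rot: [179.9, -28.0, 91.6]
wrist_force: [0.4, -0.2, -2.6]
finger_gap: 0.0133
finger_force: 59.6
```

```bash
python3 - <<'E'
from h import *
rel(0)
E
```

```text
t 11.85 dr [-7.000e-02 -5.000e-02 -8.959e+01] tgt [ 0.5637 -0.0475  0.1259] d in goal axes [ 0.0045 -0.0032  0.0018] toggle origin in plate(x,y,z) [-0.     -0.0003  0.0018] F plate [-1.4  0.4 -2.2] 0.013349172393710244
```

Request:
servo_tool(
  steps=[
    {"dr": [0,0,0.4],"translation": [0,0,0.001],"jaw": 0.0},
    {"dr": [0,0,0],"translation": [0,0,0.0009],"jaw": 0.0},
    {"dr": [0,0,0],"translation": [0,0,0],"jaw": 0.0},
  ],
)

```text
time_s: 12.22
eef_pos: [0.5681, -0.0447, 0.1276]
tcp_rot: [-179.8, -28.0, 90.9]
wrist_force: [-1.2, -2.7, 2.3]
finger_gap: 0.0127
finger_force: 60.3
```

Request:
servo_tool(
  steps=[
    {"dr": [0,0,0],"translation": [0,0,0],"jaw": 0.02},
    {"dr": [0,0,0],"translation": [0,0,0],"jaw": 0.05},
    {"dr": [0,0,0],"translation": [0,0,0],"jaw": 0.05},
    {"dr": [0,0,0],"translation": [0,0,0],"jaw": 0.05},
  ],
)

```text
time_s: 12.72
eef_pos: [0.5681, -0.0445, 0.1274]
tcp_rot: [-179.7, -28.0, 90.7]
wrist_force: [0.3, 0.5, -0.0]
finger_gap: 0.0501
finger_force: 0.0
```

Request:
servo_tool(
  steps=[
    {"dr": [0,0,0],"translation": [0,0,-0.02],"jaw": 0.05},
    {"dr": [0,0,0],"translation": [0,0,-0.03],"jaw": 0.05},
    {"dr": [0,0,0],"translation": [0,0,-0.03],"jaw": 0.05},
    {"dr": [0,0,0],"translation": [0,0,-0.03],"jaw": 0.05},
    {"dr": [0,0,0],"translation": [0,0,0],"jaw": 0.05},
  ],
)

```text
time_s: 13.35
eef_pos: [0.57, -0.0972, 0.2257]
tcp_rot: [-179.9, -27.9, 90.8]
wrist_force: [-0.0, -0.4, -0.4]
finger_gap: 0.0499
finger_force: 0.0
```

```bash
python3 - <<'E'
from h import *
rel(0);p=camera_params("wrist");w=get_image("wrist")[:,:,::-1]
sd=cv2.resize(get_image("side")[120:280,230:430,::-1],(400,320));cv2.imwrite("pics/s5.png",np.hstack([cv2.resize(cv2.convertScaleAbs(w,alpha=1.4),(400,320)),sd]))
for v in(slot,slot+n*.056+px*.03,slot+n*.056-px*.03):print(proj(p,v)*[400/640,320/480])
E
```

```text
t 13.35 dr [-1.000e-02  1.200e-01 -9.035e+01] tgt [ 0.5637 -0.0475  0.1259] d in goal axes [ 0.0053 -0.0029  0.1115] toggle origin in plate(x,y,z) [-0.0003  0.0005  0.1115] F plate [-0.5 -0.  -0.2] 0.04994792903304258
[198.32299481 152.24683512]
[197.78156858 137.59524962]
[198.33383118 202.87093535]
```

View pics/s5.png

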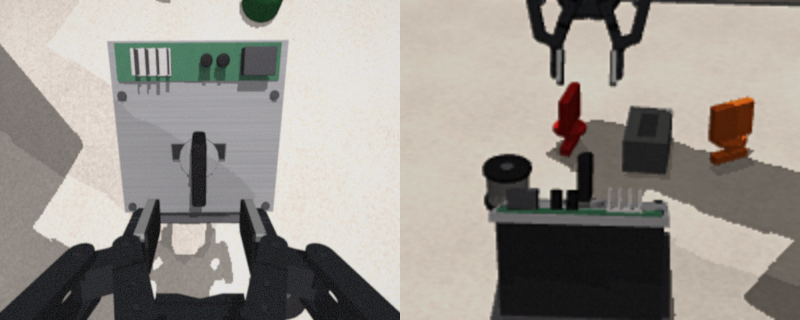

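The toggle stands seated, with its handle (198,132-205) across the slot (172-225,152). The gripper is clear, and the reel, jar and decoys have not moved.

```bash
python3 -c "
from cell import *
print(hand_in())"
```

```text
the job is handed in; nothing more can be done
None
```

The toggle is locked in the plate: collar seated, crossbar turned 90° across the slot and released with the gripper clear. The job was handed in at about 13.5 s.

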